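# Vent a telescoping spray wand in the vise and hold it drawn out for greasing

### The job

The spray wand clamped in the bench vise is due for greasing: first vent it by squeezing its red trigger fully back to the pistol grip and letting it spring out again. Then pinch in the red button on the yellow collar, pull the sleeve out past the first click to its second stop, and finish still holding it drawn right out with the button pressed in, so that I can grease the bared tube. Leave the other things on the bench where they are.

Things in the scene. Friction and masses are not known exactly. Their poses are not given: they have to be found in the camera images.
- vise: blue bench vise, bolted down anywhere, turned some; origin under its jaws. Its soft jaws (92 mm wide along y, tops 158 mm above the bench) clamp a spray wand lying level on its side, wand axis along the vise's y through its origin, 140 mm above the bench, spray head at +y. From the axis, the black pistol grip sticks out level to -x (robot side), leaning a little to -y
- wand_grip: the wand's fixed black pistol grip, 140 mm above the bench. Origin where it meets the wand's axis; -x runs along it to its free end, y points from the grip to the trigger (the direction to pinch), z up. Grip 30 mm thick (y -15 to +15 mm), 28 mm tall, 130 mm long. The red trigger lies in front at the same height, 8 mm thick, 18 mm tall
- grip_squeeze (a point): where to squeeze, axes as the grip: 85 mm along the grip, mid-height, midway between grip's back and trigger's front when out. Along y from here: grip's back -29 mm, its front +1, trigger's front face +28 when out, +11 squeezed home. Only the trigger moves, so the middle of the pinch ends 9 mm towards -y. 25 mm of clear air around, clear above
- trigger (a joint): trigger hinge (hinged near the wand's axis): 0 rad sprung out, 0.26 rad squeezed home, just short of the grip. Its spring takes about 6 N at the squeeze point to start and 12 N to hold home; it springs out by itself when let go
- trigger_pad (a point): centre of the trigger lever at the squeeze point, 67 mm from its hinge; moves with the trigger
- collar (a point): centre of the sleeve's yellow collar, on the wand's axis, 140 mm above the bench, abreast of the button; moves with the sleeve. Collar 36 (x) by 90 (y) by 34 (z) mm. y: the way the sleeve pulls out; +x: the button's side. Pinch across x from above at the button: it goes in flush and the sleeve comes with the fingers. Sleeve home, the vise's jaws end 90 mm behind (-y)
- button (a joint): the red button in the collar's +x face, 24 mm long (y), 14 mm tall, 7 mm proud (43 mm over button and opposite face): 0 m out, 0.007 m flush; unlocks the sleeve from 0.003 m on; spring 3 N to start, 8 N flush
- sleeve (a joint): sleeve drawn out: 0 m home, first stop 0.070, second stop 0.140 (end of travel). Button out: a tooth locks it at each of these (1.5 mm play) and drags in between. Button in: it slides with 1.5 N friction against a coil that draws it back, 2 N at home to 5 N at the second stop; a click just past 0.070 takes about 6 N more
- anvil_mid (a point): bystander: small dark cast-iron anvil, 140 x 75 x 62 mm over its horn; half-way up
- hammer_mid (a point): bystander: ball-peen hammer lying flat, 280 mm long, head 32 mm high at its +x end; middle of the handle
- punch_case_mid (a point): bystander: open black plastic case with chrome punches, 222 x 170 x 24 mm; centre
- jar_mid (a point): bystander: glass jar of screws, 68 mm across, 82 mm high; half-way up
- grease_tub_mid (a point): bystander: white grease tub with green cap, 72 mm across, 55 mm high; half-way up
- nozzle_mid (a point): bystander: spare black spray head, 52 mm across, 50 mm high; half-way up
- wrench_mid (a point): bystander: steel wrench lying flat, 180 mm long; centre

How it is judged (in metres and radians):
On the way, in this order (a step that is already met when the one before it is completed fails the run):
1. the trigger is squeezed home between the fingers, one on the trigger and one on the grip, with the sleeve still home (value of joint trigger above 0.235 rad and contact force between the fingers and trigger above 2 N and contact force between the fingers and wand_grip above 1 N and value of joint sleeve below 0.008 m), for 0.1 s.
2. the trigger is let go and has sprung out, with the sleeve still home (value of joint trigger below 0.03 rad and contact force between the fingers and trigger below 0.2 N and value of joint sleeve below 0.008 m), for 0.1 s.
3. the collar's button is pinched in while the sleeve is still home (value of joint button above 0.003 m and contact force between the fingers and sleeve above 2 N and value of joint sleeve below 0.008 m), for 0.05 s.
4. the sleeve is drawn out to its second stop, in the grip (value of joint sleeve above 0.135 m and contact force between the fingers and sleeve above 2 N), for 0.2 s.
At the end, for the whole second after the job is handed in: The fingers still hold the collar (over 5 N) with its button pressed in at least 3 mm, so that the lock carries nothing, the sleeve is still and within 5 mm of its second stop (140 mm), and the trigger is out (under 0.03 rad) (value of joint sleeve above 0.135 m and velocity of joint sleeve between -0.01 and 0.01 m/s and value of joint button above 0.003 m and contact force between the fingers and sleeve above 5 N and value of joint trigger below 0.03 rad and contact force between the fingers and trigger below 0.2 N); the arm keeps its last pose, push and grip.
It fails at once if one of the loose things on the bench (anvil, hammer, punch case, jar, grease tub, spray head, wrench) is shifted by more than 20 mm (distance of any of anvil_mid, hammer_mid, punch_case_mid, jar_mid, grease_tub_mid, nozzle_mid, wrench_mid from where it was at the start of the episode above 0.02 m).
It also fails if it takes over 42 s, if anything falls off the work surface, if the arm or the gripper's body presses on something with over 40 N, if the wrist force passes 120 N, or if a joint passes its speed limit or range.

### The arm

A 6-joint arm with a two-finger parallel gripper is mounted at the origin on the work surface. World frame = base frame: x ahead of the robot, y to its left, z up, the work surface at z = 0. Lengths are in mm, angles in rad, forces in N, time in s.
With the tool pointing down it reaches from about 350 to 775 mm from the base axis. Payload 7.3 kg.
Tool frame: the origin (TCP) lies midway between the tips of the shut fingers; the grasp point (between the pads) lies 19 mm behind it; z points along the fingers, y is the line along which they close (so a half turn about z gives the same grasp; the last joint's range is limited). The gripper opens to 92 mm and grips with 3 to 60 N. Pads are 19 mm wide; open, the fingers measure 130 mm over their backs; the gripper's body (75 mm by 190 mm) begins 47 mm behind the grasp point.
Start: joints at [-1.25, 0.342, 1.524, -0, 1.275, -0.146], TCP at [236.29, -468.841, 226.741] pointing down, gripper open.
Joint ranges: [-2.53, 2.53], [-0.77, 2.02], [0.04, 2.7], [-1, 4.14], [0.28, 2.66], [-3.11, 3.11]. Speed limits (rad/s): [2.57, 2.57, 3.14, 3.14, 3.14, 3.14].

### API

Orientations are given as [roll, pitch, yaw] about the fixed x, y, z axes, in that order (R = Rz(yaw) Ry(pitch) Rx(roll)).
In Python, from plant import bot gives the robot as it stands. The module is installed in compiled form; this text tells all that it offers.
- The arm moves only by the shell command python3 -m crank 'ROWS' [OPENING]. ROWS is JSON, a list of rows, each a list of 6 numbers: the shift along the tool's x, y, z in m, then the turn, a rotation vector about the tool's x, y, z in rad. In form: [[dx, dy, dz, wx, wy, wz], ...]. A call has 1 to 5 rows; each row shifts and turns the commanded pose from where the row before left it, along the tool's axes as they then stand; what a row does not reach is not made up. A row lasts 1/8 s, in which the tool goes at most 62.5 mm and 10.7 degrees, less where a joint would pass 70% of its speed; a pose out of reach is approached as far as the arm can. A call is refused whole if a number of a shift passes 0.0625 or a number of a turn 0.188, either way. A call with a gripper value outside its range is refused whole. OPENING is the opening in per cent of the stroke, from 0 (shut) to 100 (fully open), set as the call begins (- or left out, the last holds). The fingers move at their own pace and stop on an object; the grip force is fixed at half the most. Time passes only in rows, so rows that do not move let the fingers close. It gives the time, the measured TCP pose, the force, the opening and the grip force at its end, in the units of the state.
- bot.get_obs(): the state, without advancing time (a new reading comes with each control period).
- bot.capture(name): name is "scene" or "top" or "wrist"; returns a dict with "color" (400x640x3 uint8, blue, green, red), "fov_y" (degrees; the focal length in pixels is half the picture's height over the tangent of half this angle, whatever the lens; pixels are square), "cx", "cy" (the principal point, pixels), "extrinsics" (4x4, takes a point from world to camera coordinates); the wrist camera has in their place "tool_from_camera" (4x4, takes a point from camera to tool coordinates, whose origin is the TCP and whose axes are the flange's). Camera axes: x right, y up, looking along -z (the intrinsics and any distortion apply to the point x, -y, -z); pixel columns grow to the right and rows downward; lengths in mm; the calibration is good to about 2 mm. A picture is of the moment at which its call begins: read the wrist's pose just before it. There is no depth.
- bot.close_job(): hands the job in; it is judged then, once.
The state is a dict: "time": time; "joint_positions": joint angles; "dq": joint speeds; "tau": joint torques, N m; "tool_pos": TCP position; "tcp_rot": TCP orientation; "contact_force": force on the tool from outside, world axes, zero at the start; "moment": the same for the moment, N m; "grip_width": finger opening in mm; "finger_force": force on a finger pad.
Only numpy, scipy, OpenCV 4.12 (cv2) and the standard library are available. Lean on these libraries where they do the work, as an engineer would, in place of code of your own. Each camera call takes 0.05 s, during which the arm holds its last target. There are 200 camera calls.

## Working session

There is one attempt and no reset: what is moved stays moved. The work goes in short steps, Python scripts to look and compute and a shell command to move; the robot and the scene stay as the last step left them, time stands still between calls to the robot, and variables do not carry over. Pictures are saved under pics/ and viewed, at most 10 in all, crops included, and the job is handed in when it is done.

```bash
mkdir -p pics; python3 - <<'E'
from plant import bot
import cv2,numpy as np
o=bot.get_obs();print(o)
for n in("scene","top"):
    c=bot.capture(n);cv2.imwrite(f"pics/{n}.png",c["color"]);print(n,c["fov_y"],c["cx"],c["cy"],c["extrinsics"].round(3).tolist() if hasattr(c["extrinsics"],'round') else c["extrinsics"],[k for k in c])
    np.save(n+".npy",c,allow_pickle=True)
E
```

```text
{'time': 0.0, 'joint_positions': array([-1.25000695e+00,  3.42748965e-01,  1.52504178e+00,  1.21687084e-05,
        1.27538827e+00, -1.45984761e-01]), 'dq': array([ 0.00029578, -0.00054595, -0.00059551,  0.00150095, -0.00021203,
        0.00053912]), 'tau': array([-1.42010569e-03, -4.31248248e+01, -2.44220603e+01,  7.17214867e-02,
        5.59448591e-02, -1.08560885e-04]), 'tool_pos': array([ 236.1521363 , -468.42427392,  226.0227005 ]), 'tcp_rot': array([-3.14002486e+00, -2.42274817e-04,  4.66770397e-01]), 'contact_force': array([-0.61998668,  0.30434492, -0.41329543]), 'moment': array([ 0.00257148,  0.01928785, -0.00925927]), 'finger_force': 0.0, 'grip_width': 91.45221615414765}
scene 44.92034804274081 312.0461090127724 202.37079776229754 [[-0.87, 0.494, 0.005, 474.086], [-0.421, -0.747, 0.514, 188.727], [0.257, 0.445, 0.858, -1629.186], [0.0, 0.0, 0.0, 1.0]] ['color', 'fov_y', 'cx', 'cy', 'extrinsics']
top 50.84654851109849 316.2329281417799 204.8720500624888 [[-0.01, -1.0, 0.008, -6.039], [0.994, -0.009, 0.105, -557.953], [-0.105, 0.009, 0.994, -1182.167], [0.0, 0.0, 0.0, 1.0]] ['color', 'fov_y', 'cx', 'cy', 'extrinsics']
```

View pics/top.png

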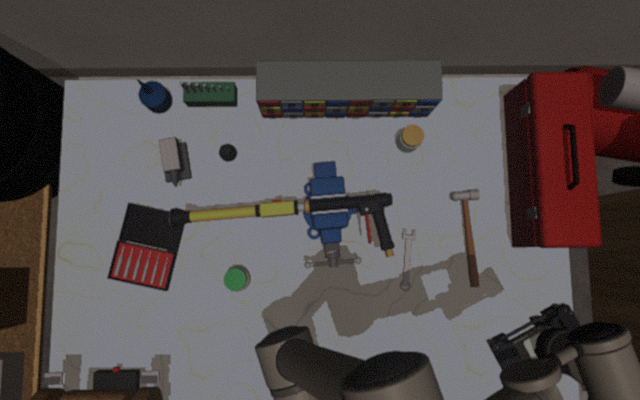

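View pics/scene.png

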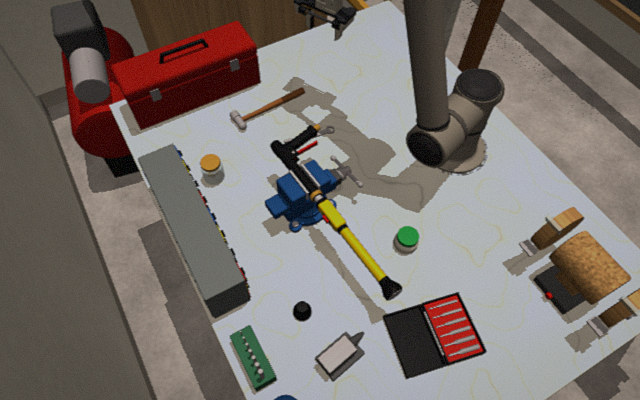

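The top view shows the wand lying left–right, with the collar around (277,209), the spray head at (180,216), and the grip running from (375,200) to (390,250). The trigger is at about (367,225). The scene view agrees. Next I'll measure.

```bash
cat > h.py <<'E'
import numpy as np,cv2
def load(n): return np.load(n+".npy",allow_pickle=True).item()
def ray(c,px,E=None):
    px=np.atleast_2d(px).astype(float); f=200/np.tan(np.radians(c["fov_y"]/2))
    d=np.c_[(px[:,0]-c["cx"])/f,-(px[:,1]-c["cy"])/f,-np.ones(len(px))]
    T=np.linalg.inv(np.array(c["extrinsics"]) if E is None else E)
    return T[:3,3],d@T[:3,:3].T
def plane(c,px,z,E=None):
    o,d=ray(c,px,E); return o+d*((z-o[2])/d[:,2])[:,None]
def proj(c,p,E=None):
    p=np.atleast_2d(p); E=np.array(c["extrinsics"]) if E is None else E
    q=p@E[:3,:3].T+E[:3,3]; f=200/np.tan(np.radians(c["fov_y"]/2))
    return np.c_[c["cx"]-f*q[:,0]/q[:,2],c["cy"]+f*q[:,1]/q[:,2]]
E
python3 - <<'E'
from h import *
t=load("top");im=t["color"];hsv=cv2.cvtColor(im,cv2.COLOR_BGR2HSV)
m=cv2.inRange(hsv,(20,120,60),(35,255,255));m[:190]=0;m[230:]=0;m[:,:185]=0;m[:,310:]=0
for u in range(186,304,4):
    r=np.nonzero(m[:,u])[0]; 
    if len(r): print(u,r.min(),r.max(),im[int(r.mean()),u],end=' | ')
ys,xs=np.nonzero(m);P=plane(t,np.c_[xs,ys],140)
c=P[:,:2].mean(0);w,v=np.linalg.eigh(np.cov(P[:,:2].T));print("\naxis",c,v[:,1],np.degrees(np.arctan2(*v[::-1,1])))
r=cv2.inRange(hsv,(0,120,50),(8,255,255))|cv2.inRange(hsv,(172,120,50),(180,255,255))
n,l,s,ce=cv2.connectedComponentsWithStats(r[180:260,250:420])
for i in range(1,n):print(s[i]+[250,180,0,0,0],ce[i]+[250,180],plane(t,ce[i]+[250,180],140))
k=cv2.resize(im[170:270,170:420],None,fx=3.2,fy=3.2,interpolation=cv2.INTER_CUBIC)
cv2.imwrite("pics/crop.png",k)
E
```

```text
190 212 220 [ 55 121 122] | 194 211 220 [ 61 127 128] | 198 211 220 [ 57 124 125] | 202 211 219 [ 55 124 124] | 206 210 219 [ 57 123 126] | 210 210 219 [ 55 122 121] | 214 210 218 [ 54 123 122] | 218 209 218 [ 58 125 125] | 222 209 217 [ 57 127 125] | 226 209 217 [ 62 127 125] | 230 208 217 [ 60 126 127] | 234 208 216 [ 59 125 126] | 238 208 216 [ 60 128 126] | 242 207 216 [ 60 125 129] | 246 207 215 [ 62 127 125] | 250 207 215 [ 60 127 129] | 254 207 215 [ 59 116 117] | 262 203 215 [ 57 126 126] | 266 203 215 [ 59 125 126] | 270 203 215 [ 55 122 122] | 274 202 214 [ 63 129 127] | 278 202 214 [ 60 126 124] | 282 202 214 [ 59 124 126] | 286 201 213 [ 66 129 130] | 290 201 213 [ 61 124 125] | 294 211 212 [34 66 75] | 
axis [531.70898078 174.74878573] [-0.08167181  0.99665928] 94.68466781405198
[272 199   9   3  16] [276.    200.375] [[559.0563243   94.52230341 140.        ]]
[365 214   6  29  73] [367.94520548 227.57534247] [[ 485.54006945 -144.54742617  140.        ]]
```

View pics/crop.png

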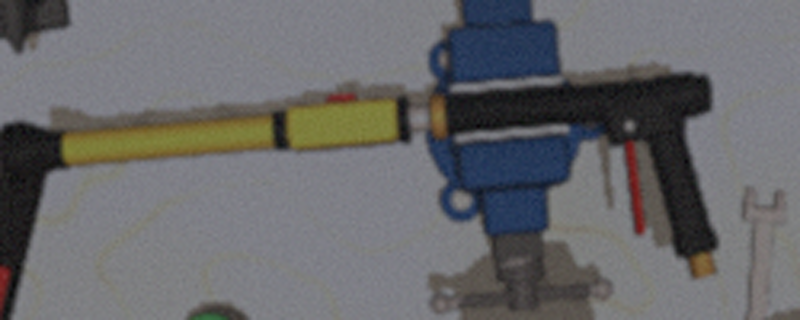

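Crop: the button is at about (276,200), the collar spans columns 258–297, the trigger is at (368,228), and the grip runs down and right from it. I'll fit the axis and the grip, and check the collar across two views.

```bash
python3 - <<'E'
from h import *
t=load("top");s=load("scene");im=t["color"];hsv=cv2.cvtColor(im,cv2.COLOR_BGR2HSV)
print("cam",ray(t,[[0,0]])[0])
m=cv2.inRange(hsv,(20,120,60),(35,255,255))
def mids(us,z):
    q=[]
    for u in us:
        r=np.nonzero(m[195:225,u])[0]+195; q.append([u,(r.min()+r.max())/2])
    return plane(t,q,z)
P=mids(range(190,252),140);a=np.polyfit(P[:,1],P[:,0],1);print("tube yaw",-np.degrees(np.arctan(a[0])),"x at y=94,0,-150",np.polyval(a,[94,0,-150]))
P=mids(range(264,290),145);b=np.polyfit(P[:,1],P[:,0],1);print("collar x at 94",np.polyval(b,94), -np.degrees(np.arctan(b[0])))
print("button z140",plane(t,[[276,200.4]],140),"ends",plane(t,[[272,200.4],[280,200.4]],140))
g=im.max(2)<50
L=[];
for v in range(212,244,2):
    c=np.nonzero(g[v,355:405])[0]+355
    L.append([v,c.min(),c.max()])
print(L)
L=np.array(L);L=L[(L[:,0]>=218)]
for z in(140,154):
    A=plane(t,np.c_[L[:,1],L[:,0]],z);B=plane(t,np.c_[L[:,2]+1,L[:,0]],z)
    for Q in(A,B,(A+B)/2): p=np.polyfit(Q[:,0],Q[:,1],1);print(z,"dir deg",np.degrees(np.arctan(p[0])),"y at x=480",np.polyval(p,480))
r=cv2.inRange(hsv,(0,110,40),(8,255,255))|cv2.inRange(hsv,(172,110,40),(180,255,255))
R=[];
for v in range(214,243):
    c=np.nonzero(r[v,355:380])[0]+355
    if len(c):R.append([c.mean()+.0,v])
Q=plane(t,R,149);p=np.polyfit(Q[:,0],Q[:,1],1);print("trig",R[0],R[-1],Q[[0,-1]],np.degrees(np.arctan(p[0])))
# scene triangulation of collar (yellow wide part) and tube check
S=s["color"];hs=cv2.cvtColor(S,cv2.COLOR_BGR2HSV)
print("tube axis projected in scene:",proj(s,[[np.polyval(a,y),y,140] for y in(94,150,250)]).round(1).tolist())
my=cv2.inRange(hs,(20,120,60),(35,255,255));my[:190]=0;my[310:]=0;my[:,:300]=0;my[:,410:]=0
for v in(206,214,222,240,255,270,280):
    c=np.nonzero(my[v])[0];print(v,c.min() if len(c) else 0,c.max() if len(c) else 0,end=' | ')
E
```

```text
cam [ 4.31224616e+02 -7.41661178e-01  1.23406273e+03]
tube yaw 4.442907989908757 x at y=94,0,-150 [537.60967236 544.91339431 556.56826975]
collar x at 94 537.9168096750549 4.4253156439629535
button z140 [[558.99049714  94.52232684 140.        ]] ends [[559.08912986 104.97578338 140.        ]
 [558.8918495   84.06728872 140.        ]]
[[212, np.int64(360), np.int64(382)], [214, np.int64(361), np.int64(383)], [216, np.int64(373), np.int64(383)], [218, np.int64(373), np.int64(384)], [220, np.int64(374), np.int64(385)], [222, np.int64(375), np.int64(385)], [224, np.int64(376), np.int64(386)], [226, np.int64(376), np.int64(386)], [228, np.int64(377), np.int64(387)], [230, np.int64(377), np.int64(388)], [232, np.int64(378), np.int64(388)], [234, np.int64(378), np.int64(389)], [236, np.int64(379), np.int64(389)], [238, np.int64(379), np.int64(390)], [240, np.int64(380), np.int64(390)], [242, np.int64(380), np.int64(391)]]
140 dir deg 14.290411797014386 y at x=480 -167.92286396749876
140 dir deg 14.282753391684453 y at x=480 -197.70192263960604
140 dir deg 14.28598903652261 y at x=480 -182.8123949901149
154 dir deg 14.290411797014354 y at x=480 -165.6245745418061
154 dir deg 14.282753391684528 y at x=480 -195.02265905376424
154 dir deg 14.285989036522585 y at x=480 -180.32362534865428
trig [np.float64(366.0), 214] [np.float64(369.5), 242] [[ 520.28713964 -139.13848862  149.        ]
 [ 447.9678505  -146.50558572  149.        ]] 5.891844402448351
tube axis projected in scene: [[331.6, 215.5], [343.6, 230.6], [366.2, 258.9]]
206 318 333 | 214 325 339 | 222 330 345 | 240 346 357 | 255 358 369 | 270 369 382 | 280 377 380 |
```

```bash
python3 -m crank '[[0.04,-0.018,0,0,0,0],[0.043,-0.019,0,0,0,0],[0.043,-0.019,0,0,0,0],[0.043,-0.019,0,0,0,0],[0.043,-0.019,0,0,0,0]]' 100; python3 -m crank '[[0.043,-0.019,0,0,0,0],[0.043,-0.019,0,0,0,0],[0.03,-0.013,0,0,0,0.11],[0,0,0,0,0,0.107],[0,0,0,0,0,0]]'
cat >> h.py <<'E'
def togo(x,y,z,yaw):
    from plant import bot
    o=bot.get_obs();p=np.array(o["tool_pos"]);from scipy.spatial.transform import Rotation as R
    A=R.from_euler("xyz",o["tcp_rot"]);D=R.from_euler("xyz",[np.pi,0,yaw])
    print("t",o["time"],"p",p.round(1),np.round(o["tcp_rot"],3),"shift(tool,m)",(A.inv().apply(np.array([x,y,z])-p)/1000).round(4),"turn",(A.inv()*D).as_rotvec().round(3),"F",np.round(o["contact_force"],1),"w",round(o["grip_width"],1),"q",np.round(o["joint_positions"],2))
E
python3 - <<'E'
from h import *
from plant import bot
togo(473.9,-178,121,.2495)
c=bot.capture("wrist");print(np.array(c["tool_from_camera"]).round(3).tolist(),c["fov_y"])
cv2.imwrite("pics/w1.png",c["color"])
E
```

```text
time: 0.72
tool_pos: [384.0, -288.1, 226.5]
tcp_rot: [-3.141, 0.0, 0.467]
contact_force: [0.9, -0.2, -0.4]
grip_width: 91.7
finger_force: 0.0
time: 1.35
tool_pos: [463.9, -191.3, 226.3]
tcp_rot: [-3.141, 0.001, 0.252]
contact_force: [-0.0, -0.4, -0.5]
grip_width: 91.8
finger_force: 0.0
t 1.35 p [ 463.9 -191.3  226.3] [-3.141e+00  1.000e-03  2.520e-01] shift(tool,m) [ 0.013  -0.0103  0.1053] turn [-0.     0.001  0.002] F [-0.  -0.4 -0.5] w 91.8 q [-0.54  0.3   1.59 -0.    1.26  0.78]
[[0.001, 0.954, 0.3, 80.756], [1.0, -0.001, 0.0, -0.964], [0.001, 0.3, -0.954, -157.724], [0.0, 0.0, 0.0, 1.0]] 60.41474824744613
```

View pics/w1.png

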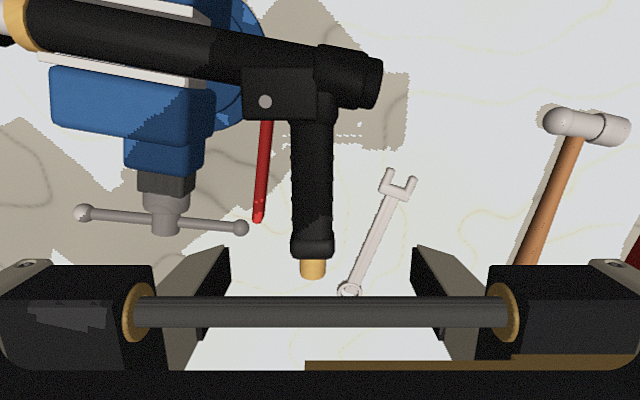

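Wrist view: the grip is centred at column ~312 and the trigger at ~262, which agrees with the top-view estimate to about 1 mm. The handle is clear of the fingers, so I'll descend and squeeze.

```bash
python3 -m crank '[[0.013,-0.0103,0,0,0,0],[0,0,0.035,0,0,0],[0,0,0.04,0,0,0],[0,0,0.03,0,0,0],[0,0,0,0,0,0]]'; python3 -c "
from h import *
togo(473.9,-178,121,.2495)"
python3 -m crank '[[0,0,0,0,0,0],[0,0,0,0,0,0],[0,0,0,0,0,0],[0,0,0,0,0,0],[0,0,0,0,0,0]]' 0;  python3 -m crank '[[0,0,0,0,0,0],[0,0,0,0,0,0],[0,0,0,0,0,0],[0,0,0,0,0,0]]'
```

```text
time: 2.02
tool_pos: [473.0, -177.5, 120.0]
tcp_rot: [-3.138, 0.003, 0.25]
contact_force: [0.4, -0.1, 0.3]
grip_width: 91.7
finger_force: 0.0
t 2.025 p [ 473.  -177.5  120. ] [-3.138e+00  3.000e-03  2.500e-01] shift(tool,m) [ 0.0008  0.0007 -0.001 ] turn [-0.003  0.003  0.001] F [ 0.4 -0.1  0.3] w 91.7 q [-0.51  0.42  1.72  0.    1.    0.81]
time: 2.65
tool_pos: [472.8, -176.3, 122.5]
tcp_rot: [-3.137, 0.001, 0.25]
contact_force: [-5.3, 11.7, 7.3]
grip_width: 46.6
finger_force: 6.1
time: 3.15
tool_pos: [473.1, -177.3, 122.5]
tcp_rot: [-3.139, 0.001, 0.25]
contact_force: [-4.8, 5.4, 4.4]
grip_width: 40.3
finger_force: 29.9
```

```bash
python3 -m crank '[[0,0,0,0,0,0],[0,0,0,0,0,0],[0,0,0,0,0,0]]'; python3 -c "
from h import *
from plant import bot
cv2.imwrite('pics/w2.png',bot.capture('wrist')['color'])"; python3 -m crank '[[0,0,0,0,0,0],[0,0,0,0,0,0],[0,0,0,0,0,0],[0,0,0,0,0,0],[0,0,0,0,0,0]]' 100; python3 -m crank '[[0,0,0,0,0,0],[0,0,0,0,0,0],[0,0,0,0,0,0]]'
```

```text
time: 3.52
tool_pos: [473.1, -177.3, 122.5]
tcp_rot: [-3.139, 0.001, 0.25]
contact_force: [-4.6, 5.8, 5.2]
grip_width: 40.3
finger_force: 29.9
time: 4.2
tool_pos: [474.6, -178.8, 122.7]
tcp_rot: [3.14, -0.002, 0.25]
contact_force: [0.5, -0.1, -0.1]
grip_width: 85.7
finger_force: 0.0
time: 4.58
tool_pos: [474.0, -178.7, 121.8]
tcp_rot: [3.141, -0.0, 0.25]
contact_force: [-0.4, -0.6, 0.3]
grip_width: 91.8
finger_force: 0.0
```

View pics/w2.png

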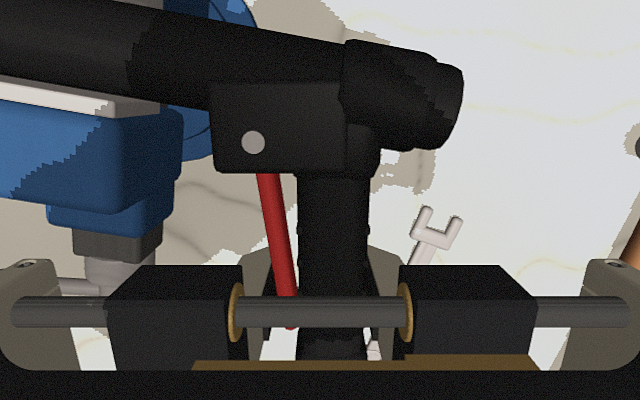

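The trigger was squeezed home (40.3 mm, 30 N) and is now released. Lifting and going to the collar.

```bash
python3 -m crank '[[0,0,-0.03,0,0,0],[0,0,-0.04,0,0,0],[0,0,-0.03,0,0,0],[0.0214,-0.0412,0,0,0,0],[0.0214,-0.0412,0,0,0,0]]'; python3 -m crank '[[0.0214,-0.0412,0,0,0,0],[0.0214,-0.0412,0,0,0,0],[0.0214,-0.0412,0,0,0,0],[0.0214,-0.0412,0,0,0,0.09],[0,0,0,0,0,0.0825]]'; python3 -m crank '[[0,0,0,0,0,0],[0,0,0,0,0,0]]'
python3 - <<'E'
from h import *
from plant import bot
togo(537.7,92.3,121,.0775)
o=bot.get_obs();c=bot.capture("wrist");im=c["color"]
from scipy.spatial.transform import Rotation as R
T=np.eye(4);T[:3,:3]=R.from_euler("xyz",o["tcp_rot"]).as_matrix();T[:3,3]=o["tool_pos"]
E=np.linalg.inv(T@np.array(c["tool_from_camera"]))
hsv=cv2.cvtColor(im,cv2.COLOR_BGR2HSV)
r=cv2.inRange(hsv,(0,120,50),(8,255,255))|cv2.inRange(hsv,(172,120,50),(180,255,255))
n,l,s,ce=cv2.connectedComponentsWithStats(r)
for i in range(1,n):
    if s[i,4]>60:print(s[i],ce[i],plane(c,ce[i],147,E))
print("pred axis px",proj(c,[[537.7,92.3,157],[534.6,132.3,157],[540.8,52.3,157]],E).round(0).tolist())
cv2.imwrite("pics/w3.png",im)
E
```

```text
time: 5.2
tool_pos: [495.4, -87.6, 222.2]
tcp_rot: [3.141, -0.001, 0.248]
contact_force: [0.1, -0.4, 0.2]
grip_width: 92.0
finger_force: 0.0
time: 5.82
tool_pos: [537.5, 95.7, 221.4]
tcp_rot: [-3.141, -0.0, 0.078]
contact_force: [-0.2, -0.8, 0.3]
grip_width: 91.6
finger_force: 0.0
time: 6.08
tool_pos: [537.3, 92.2, 221.7]
tcp_rot: [3.141, 0.0, 0.078]
contact_force: [0.3, -0.7, -0.1]
grip_width: 91.6
finger_force: 0.0
t 6.075 p [537.3  92.2 221.7] [3.141 0.    0.078] shift(tool,m) [ 5.000e-04 -1.000e-04  1.007e-01] turn [0.    0.    0.001] F [ 0.3 -0.7 -0.1] w 91.6 q [ 0.03  0.38  1.48 -0.    1.28  1.52]
[303 180  34  13 426] [319.57511737 186.16431925] [[557.85811709  95.07898618 147.        ]]
[603 237  12  22 182] [609.22527473 245.63186813] [[ 529.74591652 -121.242708    147.        ]]
[  0 244  44  28 471] [ 14.36730361 255.55201699] [[486.74459919 317.33170061 147.        ]]
pred axis px [[321.0, 218.0], [263.0, 218.0], [380.0, 219.0]]
```

View pics/w3.png

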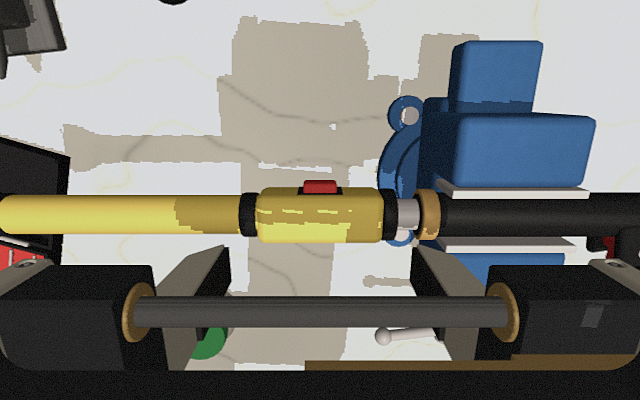

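Wrist view: the button is at (320,186) and the collar is centred at about (320,215), as predicted. The fingers still close along the wand, so I'll turn the tool 90° to pinch across x.

```bash
python3 -m crank '[[0,0,0,0,0,-0.17],[0,0,0,0,0,-0.18],[0,0,0,0,0,-0.18],[0,0,0,0,0,-0.18],[0,0,0,0,0,-0.18]]'; python3 -m crank '[[0,0,0,0,0,-0.18],[0,0,0,0,0,-0.18],[0,0,0,0,0,-0.18],[0,0,0,0,0,-0.141],[0,0,0,0,0,0]]'; python3 -c "
from h import *
togo(537.7,93,121,.0775+np.pi/2)"
```

```text
time: 6.75
tool_pos: [537.3, 92.0, 221.8]
tcp_rot: [3.141, -0.0, 0.973]
contact_force: [-0.1, 0.0, 0.2]
grip_width: 91.9
finger_force: 0.0
time: 7.38
tool_pos: [537.3, 92.1, 221.8]
tcp_rot: [3.141, 0.0, 1.647]
contact_force: [0.7, 0.5, -0.0]
grip_width: 91.7
finger_force: 0.0
t 7.375 p [537.3  92.1 221.8] [3.141 0.    1.647] shift(tool,m) [0.0009 0.0004 0.1008] turn [ 0.     0.    -0.002] F [ 0.7  0.5 -0. ] w 91.7 q [ 0.03  0.38  1.48 -0.    1.28 -0.05]
```

```bash
python3 -m crank '[[0.001,0.0005,0.03,0,0,0],[0,0,0.04,0,0,0],[0,0,0.03,0,0,0],[0,0,0,0,0,0],[0,0,0,0,0,0]]'; python3 -m crank '[[0,0,0,0,0,0],[0,0,0,0,0,0],[0,0,0,0,0,0],[0,0,0,0,0,0],[0,0,0,0,0,0]]' 0;  python3 -m crank '[[0,0,0,0,0,0],[0,0,0,0,0,0],[0,0,0,0,0,0],[0,0,0,0,0,0]]'; python3 -c "
from h import *
from plant import bot
togo(537.7,93,121,.0775+np.pi/2)
cv2.imwrite('pics/w4.png',bot.capture('wrist')['color'])"
```

```text
time: 8.0
tool_pos: [538.6, 93.6, 123.0]
tcp_rot: [3.14, 0.0, 1.647]
contact_force: [0.1, 0.4, -0.4]
grip_width: 92.1
finger_force: 0.0
time: 8.62
tool_pos: [537.7, 93.8, 121.7]
tcp_rot: [-3.142, 0.0, 1.648]
contact_force: [0.4, -0.3, -0.3]
grip_width: 46.3
finger_force: 0.0
time: 9.12
tool_pos: [535.8, 93.6, 121.6]
tcp_rot: [-3.137, 0.0, 1.649]
contact_force: [-6.8, -0.7, 5.4]
grip_width: 36.1
finger_force: 30.0
t 9.125 p [535.8  93.6 121.6] [-3.137  0.     1.649] shift(tool,m) [-0.0007  0.0018  0.0006] turn [-0.004  0.     0.   ] F [-6.8 -0.7  5.4] w 36.1 q [ 0.03  0.48  1.62 -0.    1.05 -0.05]
```

View pics/w4.png

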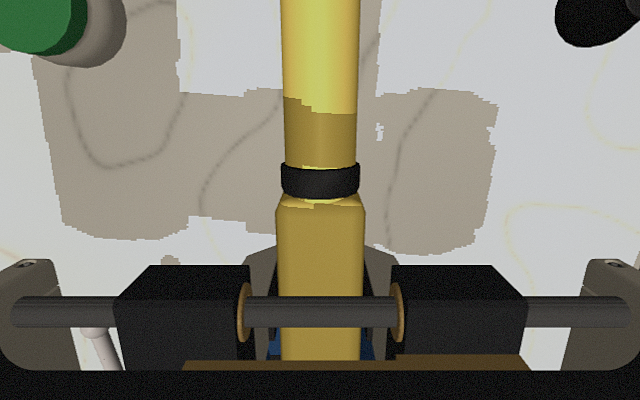

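Width 36.1 mm means the button is flush. Pulling.

```bash
python3 -m crank '[[0.01,-0.001,0,0,0,0],[0.012,0,0,0,0,0],[0.015,0,0,0,0,0],[0.015,0,0,0,0,0],[0.012,0,0,0,0,0]]'; python3 -c "
from h import *
togo(537.7-.0775*64,93.6+64,121.6,.0775+np.pi/2)"
```

```text
time: 9.8
tool_pos: [530.9, 156.9, 121.6]
tcp_rot: [-3.139, 0.002, 1.649]
contact_force: [-2.8, -6.4, 2.3]
grip_width: 35.4
finger_force: 30.0
t 9.8 p [530.9 156.9 121.6] [-3.139e+00  2.000e-03  1.649e+00] shift(tool,m) [0.0005 0.0019 0.    ] turn [-0.002  0.002  0.   ] F [-2.8 -6.4  2.3] w 35.4 q [ 0.15  0.5   1.59 -0.    1.06  0.07]
```

```bash
python3 -m crank '[[0.014,0,0,0,0,0],[0.015,0,0,0,0,0],[0.015,0,0,0,0,0],[0.015,0,0,0,0,0],[0.012,0,0,0,0,0]]'; python3 -m crank '[[0.006,0,0,0,0,0],[0.002,0,0,0,0,0],[0,0,0,0,0,0]]'; python3 -c "
from h import *
togo(537.7-.0775*140,93.6+140,121.6,.0775+np.pi/2)"
```

```text
time: 10.42
tool_pos: [525.3, 227.4, 121.7]
tcp_rot: [-3.139, 0.003, 1.649]
contact_force: [-2.8, -7.0, 4.4]
grip_width: 35.8
finger_force: 30.0
time: 10.8
tool_pos: [524.9, 233.3, 121.6]
tcp_rot: [-3.139, 0.005, 1.649]
contact_force: [-3.2, -12.7, 5.3]
grip_width: 36.0
finger_force: 30.0
t 10.8 p [524.9 233.3 121.6] [-3.139  0.005  1.649] shift(tool,m) [0.0001 0.002  0.    ] turn [-0.003  0.005  0.   ] F [ -3.2 -12.7   5.3] w 36.0 q [ 0.29  0.53  1.53 -0.01  1.09  0.21]
```

```bash
python3 -m crank '[[0.002,0,0,0,0,0],[0,0,0,0,0,0],[0,0,0,0,0,0],[0,0,0,0,0,0]]'; python3 -c "
from h import *
from plant import bot
togo(537.7-.0775*140,93.6+140,121.6,.0775+np.pi/2)
a=bot.capture('wrist')['color'];b=bot.capture('scene')['color']
cv2.imwrite('pics/w5.png',np.hstack([cv2.resize(a,(400,250)),b[130:380,240:640]]))"
```

```text
time: 11.3
tool_pos: [524.8, 233.4, 121.6]
tcp_rot: [-3.138, 0.008, 1.649]
contact_force: [-2.8, -20.9, 5.9]
grip_width: 36.0
finger_force: 30.0
t 11.3 p [524.8 233.4 121.6] [-3.138  0.008  1.649] shift(tool,m) [0.    0.002 0.   ] turn [-0.003  0.008  0.   ] F [ -2.8 -20.9   5.9] w 36.0 q [ 0.29  0.53  1.52 -0.01  1.09  0.22]
```

View pics/w5.png

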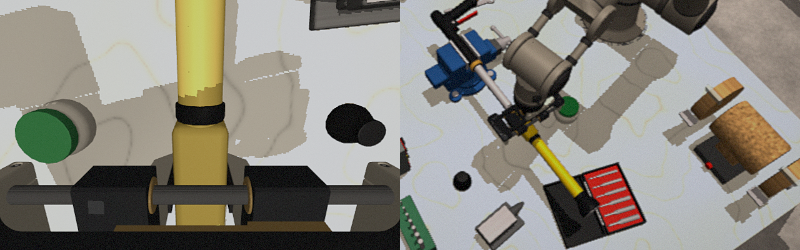

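The sleeve is at its hard stop. The ring is at the same row (~179) as before the pull, so nothing slipped, and the tube is bared. I'll ease the pull slightly, settle, and hand in.

```bash
python3 -m crank '[[-0.001,0,0,0,0,0],[0,0,0,0,0,0],[0,0,0,0,0,0],[0,0,0,0,0,0]]'; python3 -c "
from plant import bot
print(bot.close_job())"
```

```text
time: 11.9
tool_pos: [524.8, 233.4, 121.6]
tcp_rot: [-3.138, 0.007, 1.649]
contact_force: [-2.8, -16.5, 4.9]
grip_width: 35.5
finger_force: 30.0
the job is handed in; nothing more can be done
None
```

I squeezed the trigger home and let it spring out, then drew the sleeve about 140 mm to its second stop, where the gripper still holds it with the button pressed in; I handed it in at about 12 s, and no verdict was returned.

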